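Shut the bead kiln and start it

ROBOT

A 6-joint arm with a two-finger parallel gripper is mounted at the origin on the work surface. World frame = base frame: x ahead of the robot, y to its left, z up, the work surface at z = 0. Lengths are in m, angles in degrees, forces in N, time in s.
With the tool pointing down it reaches from about 0.25 to 0.725 m from the base axis. Payload 4 kg.
Tool frame: the origin (TCP) lies at the very end of the fingers, on their centre line; the grasp point (between the pads) lies 19 mm behind it; z points along the fingers, y is the line along which they close (so a half turn about z gives the same grasp; the last joint's range is limited). The gripper opens to 85 mm and grips with 20 to 120 N. Pads are 22 mm wide; open, the fingers measure 114 mm over their backs; the gripper's body (76 mm by 85 mm) begins 54 mm behind the grasp point. The pads swing forward as they close: fully open they stand 13 mm farther back than shut.
Start: joints at [-67.552, 13.785, 0.286, 76.501, 0, 90], TCP at [0.191, -0.462, 0.231] pointing down, gripper open.
Joint ranges: [-155.79, 155.79], [-60.16, 107.12], [-62.33, 73.08], [-114, 123.19], [-81.49, 82.49], [-180, 180]. Speed limits (degrees/s): [159.86, 159.86, 180, 180, 180, 180].

INTERFACE

Orientations are given as a 3x3 rotation matrix whose columns are the frame's x, y, z axes.
In Python, from rig import arm, optics gives the robot as it stands.
- The arm moves only by the tool arm_command, never from a script. Its argument "targets" is a list of rows, each a list of 5 numbers: the shift along the tool's x, y, z in mm, then the turn about the tool's z in degrees, then the gripper command: -1 is fully open, 1 is shut, values between are in proportion. A call has 1 to 10 rows; each row shifts and turns the commanded pose from where the row before left it, along the tool's axes as they then stand; what a row does not reach is not made up. A row lasts 1/12 s, in which the tool goes at most 41.7 mm and 7.16 degrees, less where a joint would pass 70% of its speed; a pose out of reach is approached as far as the arm can. A call with a gripper value outside its range is refused whole. The fingers move at their own pace and stop on an object; the grip force is fixed at half the most. Time passes only in rows, so rows that do not move let the fingers close. It gives the time, the measured TCP pose, the force, the opening and the grip force at its end, in the units of the state.
- arm.read_state(): the state, without advancing time (a new reading comes with each control period).
- optics.grab_frame(name): name is "scene" or "top" or "wrist"; returns a dict with "img" (480x640x3 uint8, red, green, blue), "range_z" (480x640 float32, m along the optical axis (not along the pixel's ray), 0 where there is no reading), "intrinsics" (3x3 intrinsics, pixels), "R" (3x3) and "t" (3): a world point X has camera coordinates R X + t; the wrist camera has in their place "tool_from_camera" (4x4, takes a point from camera to tool coordinates, whose origin is the TCP and whose axes are the flange's). Camera axes: x right, y down, z forward; pixel columns grow to the right and rows downward; lengths in m; the calibration is good to about 2 mm. A picture is of the moment at which its call begins: read the wrist's pose just before it.
- arm.sign_off(): hands the job in; it is judged then, once.
The state is a dict: "t": time; "q": joint angles; "qvel": joint speeds; "joint_torque": joint torques, N m; "eef_pos": TCP position; "orientation": TCP orientation; "force": force on the tool from outside, world axes, zero at the start; "ft_torque": the same for the moment, N m; "opening": finger opening in m; "finger_force": force on a finger pad.
Only numpy, scipy, OpenCV 4.12 (cv2) and the standard library are available. Lean on these libraries where they do the work, as an engineer would, in place of code of your own. Each camera call takes 0.05 s, during which the arm holds its last target. There are 200 camera calls.

TASK

Push the bead kiln's lid gently down until it is shut, without slamming it, so that it lies flush on the kiln. Then start the kiln: gently press the square button on its controller right down with the fingertips, let it spring back and withdraw. Nothing needs to be gripped or lifted: leave the other two buttons and the things standing around alone.

Things in the scene. Friction and masses are not known exactly. Their poses are not given: they have to be found in the camera images.
- kiln: Bench-top bead kiln, a grey box 200 (x) x 220 (y) x 120 mm high, open on top under its lid, fixed to the bench. Origin at the centre of its underside on the bench; its x axis points from the front (lid handle side) to the hinge side, z up. It stands left or right of the robot's centre line, turned by up to 0.25 rad.
- lid (a joint): Angle of the kiln's steel lid, rad: 0 = shut flush, growing as it opens (front edge rises); it starts between 0.4 and 0.7. The stiff hinge holds it at any angle; about 1 to 3 N at the front edge pushes it down. It stops by itself at 0.
- lid_edge (a point): Middle of the front edge of the lid's top face (moves with the lid; its axes are the lid's: -x to the front, z out of the top face). The lid is 200 (x) x 220 (y) x 22 mm thick; its top face is flat and bare. A wooden bar handle (18 mm thick, 120 mm along y) stands 27 mm out in front of the edge, 11 mm below the top face. Shut, this point is 142 mm above the bench.
- lid_hinge (a point): Middle of the lid's hinge line, at the kiln's far top edge 120 mm above the bench, level with the lid's underside; the hinge axis runs along the kiln's y. The lid's front edge is 200 mm from it.
- controller: Kiln controller, a grey box 140 (x) x 250 (y) x 70 mm high, fixed to the bench on the other side of the centre line from the kiln; a flat display at the far (+x) half of its top, three black push buttons in a row along its y on the near half, 80 mm apart and 20 mm nearer than its centre, in an order that varies; turned by up to 0.25 rad. Origin at the centre of its underside on the bench, z up.
- square_base: The square button, the one to press: bezel 46 x 46 x 6 mm with a square cap 34 x 34 mm. Its base (bezel) is fixed on the controller's top; origin at the centre of the bezel's underside, z up, x and y along the controller's axes.
- square_button (a joint): Travel of the square button's cap, m: 0 = out, 0.008 = right down. It goes straight down against a spring (1.5 N at the start, 5.5 N right down, then a hard stop) and springs back by itself.
- square_top (a point): Centre of the top face of the square button's cap, 90 mm above the bench when out (moves with it).
- round_base: The small round button (leave alone): round bezel 46 mm across, 6 mm high, with a cap 24 mm across. Its base (bezel) is fixed on the controller's top; origin at the centre of the bezel's underside, z up, x and y along the controller's axes.
- round_button (a joint): Travel of the small round button, m, 0 = out.
- round_top (a point): Centre of the top of the small round button, 90 mm above the bench.
- mushroom_base: The mushroom button (leave alone): round bezel 46 mm across, 6 mm high, with a broad domed head 42 mm across. Its base (bezel) is fixed on the controller's top; origin at the centre of the bezel's underside, z up, x and y along the controller's axes.
- mushroom_button (a joint): Travel of the mushroom button, m, 0 = out.
- mushroom_top (a point): Centre of the top of the mushroom button's head, 95 mm above the bench.
- mug: Loose white mug, 80 mm across and 95 mm high, with a handle; stands on the bench. Origin at the centre of its underside.
- glass: Loose clear drinking glass, 64 mm across and 105 mm high. Origin at the centre of its underside. It, the mug and the jar stand in varying order: one between kiln and controller, one on each outer side.
- jar: Loose amber jar, 60 mm across and 90 mm high. Origin at the centre of its underside.
- marver: Loose flat spatula-like shaping tool, 200 mm long, lying on the bench on the robot's side of the kiln and controller, its handle to its -x. Less than 30 mm high.

How it is judged (in metres and radians):
On the way, in this order (a step that is already met when the one before it is completed fails the run):
1. the lid is shut flush (value of joint lid below 0.03 rad), for 0.2 s.
2. the square button is pressed down by the fingertips with the lid shut (value of joint square_button above 0.006 m and contact force between the fingers and square_base above 0.5 N and value of joint lid below 0.03 rad), for 0.05 s.
At the end, for the whole second after the job is handed in: The lid is shut (within 0.03 rad, 6 mm at its front edge) after the square button has been pressed down at least 6 of its 8 mm with the fingers, all three buttons are out again (within 1 mm), and mug, glass, jar and shaping tool are within 15 mm of where they stood (value of joint lid below 0.03 rad and value of joint each of square_button, round_button, mushroom_button below 0.001 m and distance of each of mug, glass, jar, marver from where it was at the start of the episode below 0.015 m); the robot touches nothing.
It fails at once if the square button is pressed while the lid is still open (value of joint square_button above 0.003 m and value of joint lid above 0.05 rad).
It fails at once if the round or the mushroom button is touched (over 1 N) or pressed (contact force between any of the fingers, the arm and round_base above 1 N or contact force between any of the fingers, the arm and mushroom_base above 1 N or value of joint any of round_button, mushroom_button above 0.002 m).
It fails at once if the lid is slammed (faster than 1.5 rad/s) or lifted further open (velocity of joint lid below -1.5 rad/s or value of joint lid above 0.8 rad).
It fails at once if the square button is hit hard (over 35 N) (contact force between any of the fingers, the arm and square_base above 35 N).
It fails at once if mug, glass, jar or shaping tool is shifted over 15 mm or lifted (distance of any of mug, glass, jar, marver from where it was at the start of the episode above 0.015 m).
It also fails if it takes over 48 s, if anything falls off the work surface, if the arm or the gripper's body presses on something with over 40 N, if the wrist force passes 120 N, or if a joint passes its speed limit or range.

## Working session

There is one attempt and no reset: what is moved stays moved. The work goes in short steps, Python scripts to look and compute and a tool call to move; the robot and the scene stay as the last step left them, time stands still between calls to the robot, and variables do not carry over. Pictures are saved under pics/ and viewed, at most 10 in all, crops included, and the job is handed in when it is done.

Besides the shell and the picture viewer there is one more tool, called after "Emit:" as name(argument=value, ...), one argument or row to a line, values as JSON. arm_command: Moves the arm, as the interface text tells. Its arguments: {"type":"object","properties":{"targets":{"type":"array","items":{"type":"array","items":{"type":"number"}}}},"required":["targets"]}

```bash
mkdir -p pics
cat > h.py <<'E'
import numpy as np, cv2
from rig import arm, optics
np.set_printoptions(precision=4,suppress=True)
def cloud(f):
    K=f["intrinsics"];z=f["range_z"];v,u=np.mgrid[:480,:640]
    P=np.stack([(u-K[0,2])/K[0,0]*z,(v-K[1,2])/K[1,1]*z,z],-1)
    W=(P-f["t"])@f["R"]; W[z==0]=np.nan
    return W
E
python3 - <<'E'
from h import *
s=arm.read_state();print(s)
for n in("top","scene"):
    f=optics.grab_frame(n);cv2.imwrite(f"pics/{n}0.png",f["img"][...,::-1]);np.save(f"{n}0.npy",cloud(f));print(f["R"],f["t"],f["intrinsics"])
E
```

```text
{'t': 0.0, 'q': array([-67.5528,  13.832 ,   0.211 ,  76.5017,   0.0013,  90.0002]), 'qvel': array([-0.0269, -0.0193,  0.0882,  0.0175, -0.0129, -0.0146]), 'joint_torque': array([  0.0018, -37.2321,  25.2406,   0.0169,   0.0001,   0.    ]), 'eef_pos': array([ 0.1907, -0.4615,  0.2304]), 'orientation': array([[ 0.9242,  0.3818, -0.0008],
       [ 0.3818, -0.9242,  0.002 ],
       [ 0.    , -0.0021, -1.    ]]), 'force': array([-0.5394,  0.188 ,  0.2246]), 'ft_torque': array([-0.0016, -0.0192, -0.0105]), 'finger_force': 0.0, 'opening': 0.0854121178451491}
[[-0.0174 -0.9996  0.0224]
 [-0.9962  0.0154 -0.0859]
 [ 0.0855 -0.0238 -0.9961]] [-0.0164  0.5369  1.3676] [[546.5635   0.     314.0992]
 [  0.     546.5635 239.4954]
 [  0.       0.       1.    ]]
[[ 0.0478  0.9988 -0.0057]
 [ 0.7459 -0.0395 -0.6649]
 [-0.6644  0.0275 -0.7469]] [-0.0269 -0.3225  1.5487] [[453.4528   0.     321.1497]
 [  0.     453.4528 237.3151]
 [  0.       0.       1.    ]]
```

View pics/top0.png

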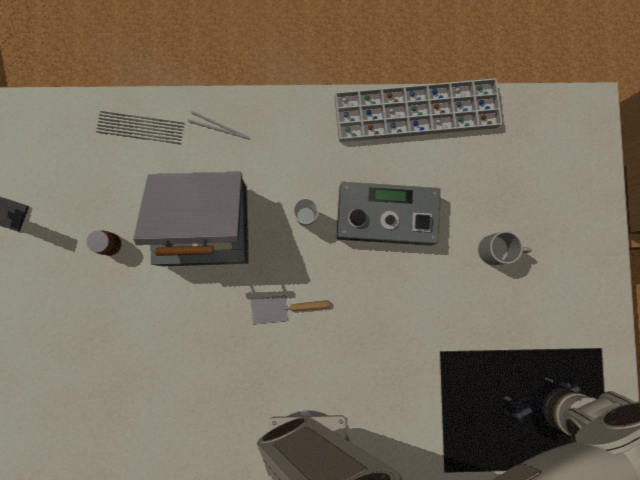

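View pics/scene0.png

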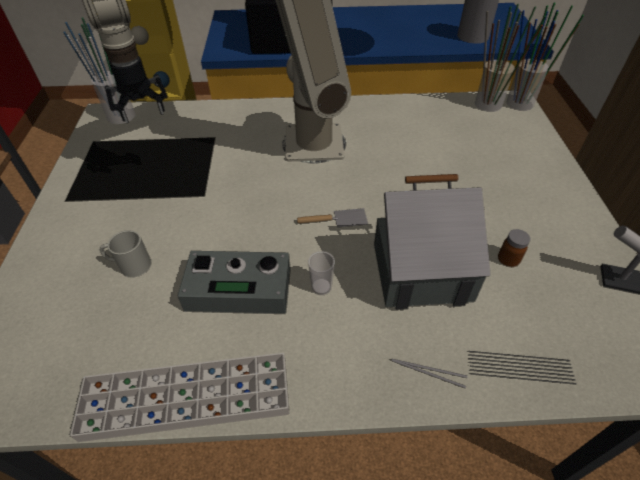

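The top view shows the kiln at left, with its lid about (137-243, 172-243) and its handle at (185,251). The controller is at right, with the mushroom button at (358,217), round at (390,219) and square at (422,222). The glass (306,212) stands between them, with the jar (103,243) and mug (500,249) outside.

Run:
```python
from h import *
W=np.load("top0.npy")
for n,(u,v) in dict(sq=(422,222),rd=(390,219),mu=(358,217),glass=(306,205),jar=(98,241),mug=(505,240),handle=(185,251),hl=(160,252),hr=(211,251)).items():
    print(n,np.nanmedian(W[v-2:v+3,u-2:u+3].reshape(-1,3),0))
p=W[182:234,155:232].reshape(-1,3);p=p[~np.isnan(p[:,0])]
for _ in range(3):
    c=p.mean(0);n=np.linalg.svd(p-c,full_matrices=False)[2][2];n*=np.sign(n[2]);d=(p-c)@n;p=p[abs(d)<.008]
print("lid c",c,"n",n,"std",d.std(),"ang",np.arccos(n[2]),"yaw",np.arctan2(n[1],n[0]))
# lid extent: all points on the plane
A=W.reshape(-1,3);m=(abs((A-c)@n)<.006)&(np.linalg.norm(A-c,axis=1)<.2)&(A[:,2]>.1)
B=A[m]; h=np.array([n[0],n[1],0]);h/=np.linalg.norm(h)
if h[0]>0:pass
y=np.cross(n,h);y=np.cross([0,0,1],h if h[0]>0 else -h);x=np.cross(y,n)
X=(B-c)@x;Y=(B-c)@y
print("x",x,"y",y,np.percentile(X,[.5,99.5]),np.percentile(Y,[.5,99.5]))
mx=np.percentile(X,[.5,99.5]);my=np.percentile(Y,[.5,99.5])
front=c+x*mx[0]+y*my.mean();back=c+x*mx[1]+y*my.mean();print("front",front,"back top",back,"hinge",back-n*.022)
# controller box top
m=(abs(A[:,2]-.07)<.006)&(A[:,1]<0)&(A[:,0]>.35)&(A[:,1]>-.4)
r=cv2.minAreaRect(A[m][:,:2].astype(np.float32)*1000);print(r)
S=np.load("scene0.npy")
for n,(u,v) in dict(sq=(203,262),rd=(236,264),mu=(268,262)).items(): print(n,S[v,u])
for n,(sl) in dict(sq=(slice(205,238),slice(405,438))).items():
    q=W[sl].reshape(-1,3);q=q[(q[:,2]>.083)&(q[:,2]<.1)];print(n,len(q),q.mean(0),q.min(0),q.max(0))
```

```text
sq [ 0.5694 -0.2878  0.0913]
rd [ 0.5786 -0.2099  0.089 ]
mu [ 0.5834 -0.131   0.0946]
glass [ 0.6242 -0.006   0.0307]
jar [0.5353 0.4955 0.0891]
mug [ 0.5283 -0.5168  0.0178]
handle [0.4956 0.2497 0.2681]
hl [0.4944 0.3019 0.2666]
hr [0.4951 0.1961 0.2649]
lid c [0.5972 0.246  0.2033] n [0.5744 0.0105 0.8185] std 0.0016967155579713342 ang 0.6119917844814793 yaw 0.01832278998830786
x [ 0.8184  0.015  -0.5745] y [-0.0183  0.9998  0.    ] [-0.1207  0.1115] [-0.1016  0.1158]
front [0.4983 0.2513 0.2727] back top [0.6883 0.2548 0.1393] hinge [0.6756 0.2546 0.1213]
((601.781982421875, -168.57791137695312), (338.55621337890625, 140.54345703125), 85.2344970703125)
sq [ 0.5777 -0.2843  0.0907]
rd [ 0.5878 -0.2046  0.0905]
mu [ 0.5881 -0.1279  0.0935]
sq 199 [ 0.5715 -0.2896  0.09  ] [ 0.5543 -0.3085  0.0831] [ 0.5902 -0.2724  0.0967]
```

Emit:
arm_command(
  targets=[
    [0,0,-30,0,1],
    [0,0,-35,0,1],
    [0,0,-35,0,1],
    [15,-13,0,0,1],
    [29,-26,0,0,1],
    [29,-26,0,0,1],
    [29,-26,0,0,1],
    [29,-26,0,0,1],
    [29,-26,0,0,1],
    [29,-26,0,0,1],
  ],
)

```text
t: 0.93
eef_pos: [0.3011, -0.2319, 0.331]
orientation: [[0.925, 0.381, -0.0], [0.381, -0.925, 0.0], [-0.0, -0.0, -1.0]]
force: [0.8, -0.3, 0.6]
opening: 0.0002
finger_force: 0.0
```

Emit:
arm_command(
  targets=[
    [29,-26,0,0,1],
    [29,-26,0,0,1],
    [29,-26,0,0,1],
    [29,-26,0,0,1],
    [29,-26,0,0,1],
    [29,-26,0,0,1],
    [29,-26,0,0,1],
    [29,-26,0,0,1],
    [29,-26,0,0,1],
    [29,-26,0,0,1],
  ],
)

```text
t: 1.77
eef_pos: [0.47, 0.1193, 0.3309]
orientation: [[0.924, 0.382, -0.001], [0.382, -0.924, -0.0], [-0.001, 0.0, -1.0]]
force: [0.8, 0.0, -1.1]
opening: 0.0001
finger_force: 0.0
```

Emit:
arm_command(
  targets=[
    [29,-26,0,0,1],
    [29,-26,0,0,1],
    [15,-15,0,0,1],
    [0,0,20,0,1],
    [0,0,20,0,1],
    [0,0,10,0,1],
    [0,0,0,0,1],
  ],
)

```text
t: 2.35
eef_pos: [0.51, 0.2068, 0.2776]
orientation: [[0.924, 0.382, -0.007], [0.382, -0.924, -0.003], [-0.007, -0.0, -1.0]]
force: [-0.1, -0.2, -0.0]
opening: 0.0002
finger_force: 0.0
```

Emit:
arm_command(
  targets=[
    [18,-16,0,0,1],
    [17,-16,0,0,1],
    [0,0,5,0,1],
    [0,0,5,0,1],
    [0,0,5,0,1],
    [0,0,5,0,1],
    [0,0,5,0,1],
    [0,0,5,0,1],
  ],
)

```text
t: 3.02
eef_pos: [0.5361, 0.2379, 0.2512]
orientation: [[0.916, 0.401, -0.005], [0.401, -0.916, 0.01], [-0.0, -0.011, -1.0]]
force: [-4.7, -0.3, 8.3]
opening: -0.0001
finger_force: 4.0
```

Emit:
arm_command(
  targets=[
    [0,0,5,0,1],
    [0,0,5,0,1],
    [0,0,5,0,1],
    [0,0,5,0,1],
    [0,0,5,0,1],
    [0,0,5,0,1],
  ],
)

```text
t: 3.52
eef_pos: [0.5366, 0.2387, 0.221]
orientation: [[0.916, 0.401, -0.004], [0.402, -0.916, 0.01], [0.0, -0.011, -1.0]]
force: [-0.4, -0.6, 3.6]
opening: -0.0001
finger_force: 1.3
```

Lid is moving with 3.6 N. Continue.

Emit:
arm_command(
  targets=[
    [0,0,5,0,1],
    [0,0,5,0,1],
    [0,0,5,0,1],
    [0,0,5,0,1],
    [0,0,5,0,1],
    [0,0,5,0,1],
    [0,0,5,0,1],
    [0,0,5,0,1],
    [0,0,5,0,1],
    [0,0,5,0,1],
  ],
)

```text
t: 4.35
eef_pos: [0.5363, 0.2389, 0.1708]
orientation: [[0.916, 0.402, -0.005], [0.402, -0.916, 0.01], [-0.0, -0.011, -1.0]]
force: [-0.8, 0.2, 2.8]
opening: 0.0001
finger_force: 1.3
```

Emit:
arm_command(
  targets=[
    [0,0,4,0,1],
    [0,0,4,0,1],
    [0,0,3,0,1],
    [0,0,3,0,1],
    [0,0,2,0,1],
    [0,0,2,0,1],
  ],
)

```text
t: 4.85
eef_pos: [0.5363, 0.239, 0.1531]
orientation: [[0.916, 0.402, -0.005], [0.402, -0.916, 0.01], [-0.0, -0.011, -1.0]]
force: [-1.2, 0.4, 3.0]
opening: -0.0001
finger_force: 1.3
```

Emit:
arm_command(
  targets=[
    [0,0,2,0,1],
    [0,0,2,0,1],
    [0,0,2,0,1],
    [0,0,2,0,1],
    [0,0,2,0,1],
    [0,0,0,0,1],
  ],
)

```text
t: 5.35
eef_pos: [0.5364, 0.2391, 0.1429]
orientation: [[0.916, 0.402, -0.005], [0.402, -0.916, 0.01], [-0.0, -0.011, -1.0]]
force: [-0.6, 0.1, 0.1]
opening: 0.0001
finger_force: 0.0
```

Emit:
arm_command(
  targets=[
    [0,0,1,0,1],
    [0,0,1,0,1],
    [0,0,1,0,1],
    [0,0,0,0,1],
  ],
)

```text
t: 5.68
eef_pos: [0.5365, 0.2391, 0.142]
orientation: [[0.916, 0.402, -0.003], [0.402, -0.916, 0.01], [0.001, -0.011, -1.0]]
force: [-4.8, -1.7, 10.2]
opening: 0.0002
finger_force: 4.7
```

Emit:
arm_command(
  targets=[
    [0,0,0,0,1],
    [0,0,-10,0,1],
    [0,0,-30,0,1],
    [0,0,-35,0,1],
    [0,0,-25,0,1],
    [-6,18,0,0,1],
    [-13,35,0,0,1],
    [-13,35,0,0,1],
    [-13,35,0,0,1],
    [-13,35,0,0,1],
  ],
)

```text
t: 6.52
eef_pos: [0.5475, 0.0687, 0.239]
orientation: [[0.915, 0.403, -0.003], [0.403, -0.915, 0.01], [0.001, -0.01, -1.0]]
force: [0.8, 1.0, 0.2]
opening: 0.0
finger_force: 0.0
```

Emit:
arm_command(
  targets=[
    [-13,35,0,0,1],
    [-13,35,0,0,1],
    [-13,35,0,0,1],
    [-13,35,0,0,1],
    [-13,35,0,0,1],
    [-13,35,0,0,1],
    [-13,35,0,0,1],
    [-13,35,0,0,1],
    [-6,20,0,0,1],
    [0,0,0,0,1],
  ],
)

```text
t: 7.35
eef_pos: [0.567, -0.254, 0.2347]
orientation: [[0.918, 0.397, -0.004], [0.397, -0.918, 0.008], [-0.001, -0.009, -1.0]]
force: [-0.3, -0.2, -0.0]
opening: -0.0001
finger_force: 0.0
```

Run:
```python
from h import *
s=arm.read_state();f=optics.grab_frame("wrist");P0=s["eef_pos"];R=s["orientation"];T=f["tool_from_camera"];K=f["intrinsics"];z=f["range_z"]
v,u=np.mgrid[:480,:640];P=np.stack([(u-K[0,2])/K[0,0]*z,(v-K[1,2])/K[1,1]*z,z],-1)
W=(P@T[:3,:3].T+T[:3,3])@R.T+P0;W[z==0]=np.nan;np.save("w1.npy",W);cv2.imwrite("pics/w1.png",f["img"][...,::-1])
print(P0,s["force"]);
g=optics.grab_frame("top");W=cloud(g);p=W[190:225,155:232].reshape(-1,3);p=p[p[:,2]>.1];print(p[:,2].min(),p[:,2].max())
c=p.mean(0);n=np.linalg.svd(p-c,full_matrices=False)[2][2];print(n)
a=np.vstack([g["img"],optics.grab_frame("scene")["img"]]);cv2.imwrite("pics/b.png",cv2.resize(a[...,::-1],(400,600)))
```

```text
[ 0.567  -0.254   0.2347] [-0.2999 -0.1911 -0.0094]
0.1343524211443378 0.15095977557804136
[0.0045 0.0006 1.    ]
```

View pics/w1.png

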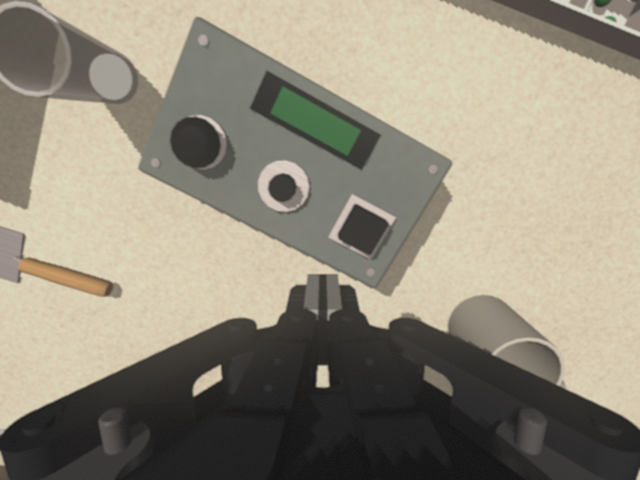

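View pics/b.png

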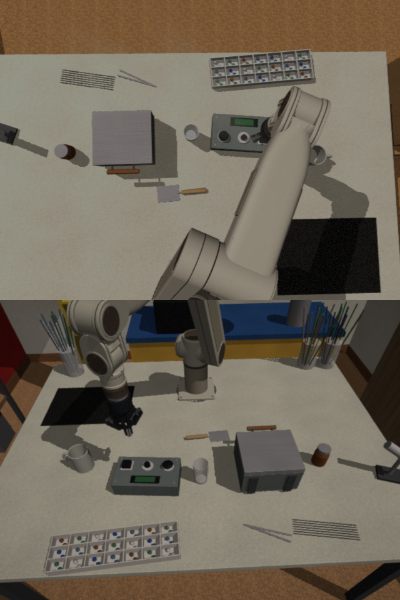

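The lid lies flush (tilt 0.005 rad). In the wrist view the square cap is at (365,229), round at (283,187) and mushroom at (198,141).

Run:
```python
from h import *
W=np.load("w1.npy");s=arm.read_state()
for u,v in((365,229),(283,187),(198,141)):print(np.nanmedian(W[v-3:v+4,u-3:u+4].reshape(-1,3),0))
t=np.nanmedian(W[226:233,362:369].reshape(-1,3),0)
print(s["eef_pos"],1000*s["orientation"].T@(t-s["eef_pos"]))
```

```text
[ 0.5751 -0.2893  0.0899]
[ 0.5807 -0.2103  0.0898]
[ 0.5886 -0.134   0.0941]
[ 0.5671 -0.2488  0.2353] [ -8.9922  42.0156 144.9243]
```

Emit:
arm_command(
  targets=[
    [-4,20,0,0,1],
    [-5,21,0,0,1],
    [0,0,0,0,1],
    [0,0,20,0,1],
    [0,0,30,0,1],
    [0,0,30,0,1],
    [0,0,25,0,1],
    [0,0,15,0,1],
    [0,0,0,0,1],
    [0,0,0,0,1],
  ],
)

```text
t: 8.33
eef_pos: [0.5745, -0.2868, 0.1146]
orientation: [[0.915, 0.404, -0.006], [0.404, -0.915, 0.011], [-0.001, -0.013, -1.0]]
force: [1.1, 0.0, 0.2]
opening: 0.0002
finger_force: 0.0
```

Well centred and 25 mm above the cap. Press at 2–3 mm per row.

Emit:
arm_command(
  targets=[
    [0,2,5,0,1],
    [0,0,5,0,1],
    [0,0,5,0,1],
    [0,0,4,0,1],
    [0,0,3,0,1],
    [0,0,2,0,1],
    [0,0,2,0,1],
    [0,0,2,0,1],
    [0,0,1,0,1],
    [0,0,0,0,1],
  ],
)

```text
t: 9.17
eef_pos: [0.5754, -0.2904, 0.0862]
orientation: [[0.916, 0.402, -0.004], [0.402, -0.916, 0.01], [-0.0, -0.011, -1.0]]
force: [-1.5, 0.2, 3.6]
opening: -0.0001
finger_force: 1.6
```

Emit:
arm_command(
  targets=[
    [0,0,1,0,1],
    [0,0,1,0,1],
    [0,0,1,0,1],
    [0,0,1,0,1],
    [0,0,0,0,1],
  ],
)

```text
t: 9.58
eef_pos: [0.5754, -0.2903, 0.0822]
orientation: [[0.916, 0.402, -0.004], [0.402, -0.916, 0.01], [-0.0, -0.011, -1.0]]
force: [-2.2, 0.4, 5.6]
opening: -0.0003
finger_force: 2.6
```

Emit:
arm_command(
  targets=[
    [0,0,1,0,1],
    [0,0,0.5,0,1],
    [0,0,0,0,1],
    [0,0,0,0,1],
  ],
)

```text
t: 9.92
eef_pos: [0.5754, -0.2904, 0.082]
orientation: [[0.916, 0.402, -0.004], [0.402, -0.916, 0.009], [0.0, -0.01, -1.0]]
force: [-5.1, 0.4, 9.9]
opening: -0.0
finger_force: 5.2
```

At the hard stop (9.9 N). Withdraw.

Emit:
arm_command(
  targets=[
    [0,0,-4,0,1],
    [0,0,-6,0,1],
    [0,0,-10,0,1],
    [0,0,-25,0,1],
    [0,0,-30,0,1],
    [0,0,-30,0,1],
    [0,0,-20,0,1],
    [0,0,0,0,1],
    [0,0,0,0,1],
    [0,0,0,0,1],
  ],
)

```text
t: 10.75
eef_pos: [0.5759, -0.2912, 0.2046]
orientation: [[0.916, 0.402, -0.005], [0.402, -0.915, 0.011], [-0.001, -0.012, -1.0]]
force: [-0.2, 0.3, -0.9]
opening: 0.0001
finger_force: 0.0
```

Run:
```python
from h import *
g=optics.grab_frame("top");W=cloud(g);W0=np.load("top0.npy")
for n,(u,v) in dict(jar=(98,241),marv=(310,306),glassrim=(306,212)).items(): print(n,W0[v,u],W[v,u])
p=W[190:225,155:232].reshape(-1,3);p=p[p[:,2]>.1];print(np.linalg.svd(p-p.mean(0),full_matrices=False)[2][2],p.mean(0))
f=optics.grab_frame("wrist");z=f["range_z"];s=arm.read_state();K=f["intrinsics"];T=f["tool_from_camera"]
v,u=np.mgrid[:480,:640];P=np.stack([(u-K[0,2])/K[0,0]*z,(v-K[1,2])/K[1,1]*z,z],-1)
X=(P@T[:3,:3].T+T[:3,3])@s["orientation"].T+s["eef_pos"]
m=(abs(X[...,0]-.5751)<.012)&(abs(X[...,1]+.2893)<.012)&(X[...,2]<.12);print("cap z",m.sum(),np.median(X[m][:,2]),s["eef_pos"],s["force"])
```

```text
jar [0.5358 0.4973 0.0842] [0.5353 0.4956 0.0888]
marv [ 0.3684 -0.0121  0.0149] [ 0.3687 -0.012   0.0231]
glassrim [ 0.6097 -0.0059  0.0062] [ 0.6109 -0.006  -0.0025]
[-0.0015  0.     -1.    ] [0.6067 0.2581 0.1421]
cap z 918 0.08949358350288077 [ 0.5753 -0.291   0.2035] [-0.1543 -1.8652  0.2924]
```

Lid flush, cap back out at 90 mm, objects unmoved, arm clear.

```bash
python3 -c "
from h import *
print(arm.sign_off())"
```

```text
the job is handed in; nothing more can be done
None
```

The lid is shut flush, and the square button was pressed to its stop at about 10 N and has sprung back. My checks found the jar, glass and shaping tool unmoved; I did not re-measure the mug, which the arm stayed clear of. I handed the job in, and no verdict came back.

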